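# Shut the findings chest at the soldering bench

### The arm

A 6-joint arm with a two-finger parallel gripper is mounted at the origin on the work surface. World frame = base frame: x ahead of the robot, y to its left, z up, the work surface at z = 0. Lengths are in m, angles in rad, forces in N, time in s.
With the tool pointing down it reaches from about 0.35 to 0.775 m from the base axis. Payload 7.3 kg.
Tool frame: the origin (TCP) lies at the very end of the fingers, on their centre line; the grasp point (between the pads) lies 19 mm behind it; z points along the fingers, y is the line along which they close (so a half turn about z gives the same grasp; the last joint's range is limited). The gripper opens to 92 mm and grips with 3 to 60 N. Pads are 19 mm wide; open, the fingers measure 130 mm over their backs; the gripper's body (75 mm by 190 mm) begins 47 mm behind the grasp point.
Start: joints at [1.149, 0.342, 1.524, -0, 1.275, -0.146], TCP at [0.143, 0.505, 0.227] pointing down, gripper open.
Joint ranges: [-2.53, 2.53], [-0.77, 2.02], [0.04, 2.7], [-1, 4.14], [0.28, 2.66], [-3.11, 3.11]. Speed limits (rad/s): [2.57, 2.57, 3.14, 3.14, 3.14, 3.14].

### API

Orientations are given as a unit quaternion [x, y, z, w].
In Python, from rig import * gives the robot as it stands.
- The arm moves only by the tool move_arm, never from a script. Its argument "deltas" is a list of rows, each an object with "translation": the shift along the tool's x, y, z in m, a list of three; "rotation": the turn, a rotation vector about the tool's x, y, z in rad, a list of three; "claw": the finger opening in m, from 0 to 0.0918. In form: [{"translation": [tx, ty, tz], "rotation": [rx, ry, rz], "claw": claw}, ...]. A call has 1 to 5 rows; each row shifts and turns the commanded pose from where the row before left it, along the tool's axes as they then stand; what a row does not reach is not made up. A row lasts 1/12 s, in which the tool goes at most 41.7 mm and 7.16 degrees, less where a joint would pass 70% of its speed; a pose out of reach is approached as far as the arm can. A call is refused whole if a number of a shift passes 0.0417 or a number of a turn 0.125, either way. A call with a gripper value outside its range is refused whole. The fingers move at their own pace and stop on an object; the grip force is fixed at half the most. Time passes only in rows, so rows that do not move let the fingers close. It gives the time, the measured TCP pose, the force and the opening at its end, in the units of the state.
- get_obs(): the state, without advancing time (a new reading comes with each control period).
- camera(name): name is "scene" or "top" or "wrist"; returns a dict with "image" (420x560x3 uint8, red, green, blue), "depth" (420x560 float32, m along the optical axis (not along the pixel's ray), 0 where there is no reading), "mtx" (3x3 intrinsics, pixels), "k1" (the pictures are not rectified: a ray, as slopes to the right and down, at radius r is drawn at 1 + k1 r^2 times it, then the intrinsics apply), "eye" and "orientation" of the camera in the world; the wrist camera has in their place "hand_eye" (4x4, takes a point from camera to tool coordinates, whose origin is the TCP and whose axes are the flange's). Camera axes: x right, y up, looking along -z (the intrinsics and any distortion apply to the point x, -y, -z); pixel columns grow to the right and rows downward; lengths in m; the calibration is good to about 2 mm. A picture is of the moment at which its call begins: read the wrist's pose just before it.
- hand_in(): hands the job in, once; it reports no verdict.
The state is a dict: "clock": time; "q": joint angles; "joint_vel": joint speeds; "effort": joint torques, N m; "tcp_pos": TCP position; "orientation": TCP orientation; "force": force on the tool from outside, world axes, zero at the start; "moment": the same for the moment, N m; "opening": finger opening in m.
Only numpy, scipy, OpenCV 4.12 (cv2) and the standard library are available. Lean on these libraries where they do the work, as an engineer would, in place of code of your own. Each camera call takes 0.05 s, during which the arm holds its last target. There are 200 camera calls.

### The job

Tidy the low grey findings chest: with the fingertips, push its two narrow end drawers fully home and then push its raised lid down until it is fully shut, without letting it slam. Leave the wide middle drawer open just as it is, I am still using it. Only push: pinch or lift nothing, pull nothing further open, and leave the other things on the bench where they stand.

Things in the scene. Friction and masses are not known exactly. Their poses are not given: they have to be found in the camera images.
- chest: low grey metal chest fixed to the bench, 180 deep (x) x 300 wide (y) x 68 mm high without its lid: three drawers side by side in front (narrow, wide, narrow), an open tray above. Origin: centre of its underside; x points from the drawer fronts (at x = -90 mm) to the back, y to its left end seen from the robot, z up. The lid's hinge line runs along y at x = +90, z = 68 mm
- drawer_left (a joint): how far the left narrow drawer (front 70 mm wide, centred at chest y = +108 mm, z from 6.5 to 41.5 mm) is pulled out towards -x of the chest, m; 0 = fully home with its front flush, against a stop; slides with about 2 N friction and stays where it is left
- drawer_right (a joint): the same for the right narrow drawer (70 mm wide, centred at chest y = -108 mm)
- drawer_wide (a joint): the same for the wide middle drawer (132 mm wide, centred at y = 0), which is to be left as it is
- left_knob (a point): centre of the flat outer face of the left narrow drawer's round steel knob: 18 mm across, its face 24 mm out from the drawer front, at z = 25.5 mm; at chest x = -114 mm when the drawer is home
- right_knob (a point): the same on the right narrow drawer
- wide_knob (a point): the same on the wide drawer
- lid (a joint): opening angle of the lid, rad; 0 = shut, against a stop; at 1.57 it stands upright. A stiff hinge (about 0.5 N m): it stays at any angle and must be pushed all the way down, about 3 to 6 N at its free edge
- lid_press (a point): point on the lid's outer (upper) face on its centre line, 165 mm from the hinge line and 25 mm from its free edge, which faces the robot when shut; when shut this point is 74 mm above the bench. The lid is a grey plate 190 x 304 mm, 5 mm thick, with a 14 mm down-turned lip at the free edge
- jar: bystander, to be left alone: small closed jar with a white cap, 42 mm across, 50 mm tall, standing in front of the wide drawer; origin at the centre of its underside
- cup: bystander, to be left alone: small open steel cup, 56 mm across the rim, 50 mm tall, beside the chest's left end; origin at the centre of its underside
- weight: bystander, to be left alone: brass cylinder, 44 mm across, 35 mm tall, beside the chest's right end; origin at the centre of its underside
- bowl: bystander, to be left alone: open steel bowl, 130 mm across, 55 mm tall, far to the left; origin at the centre of its underside
- brick: bystander, to be left alone: pale soldering brick 110 x 150 x 40 mm, far to the left; origin at the centre of its underside
- hammer: bystander, to be left alone: hammer lying flat, 240 mm long, far to the right; origin at mid-length
- tripod: bystander, to be left alone: three-legged dark steel stand with a ring on top, 125 mm tall, 148 mm across the feet, far to the right and near the robot; origin at the centre of its underside

How it is judged:
By the outcome, as a careful person would: the job done as asked, in the order asked, and still so for the second after the job is handed in, with the robot touching nothing.
It also fails if it takes over 58 s, if anything falls off the work surface, if the arm or the gripper's body presses on something with over 40 N, if the wrist force passes 120 N, or if a joint passes its speed limit or range.

## Working session

There is one attempt and no reset: what is moved stays moved. The work goes in short steps, Python scripts to look and compute and a tool call to move; the robot and the scene stay as the last step left them, time stands still between calls to the robot, and variables do not carry over. Pictures are saved under pics/ and viewed, on a budget of 10 in all, crops included, one or two more only if the job needs it, and the job is handed in when it is done.

Besides the shell and the picture viewer there is one more tool, called after "Request:" by a JSON object that holds its "op" and its "data", one argument or row to a line. move_arm: Moves the arm, as the interface text tells. Its arguments: {"type":"object","properties":{"deltas":{"type":"array"}},"required":["deltas"]}

```bash
mkdir -p pics
cat > h.py <<'E'
from rig import *
import numpy as np, cv2
from scipy.spatial.transform import Rotation as R
def save(c,n): cv2.imwrite('pics/'+n,cv2.cvtColor(c['image'],cv2.COLOR_RGB2BGR))
def cloud(c):
    h,w=c['depth'].shape; v,u=np.mgrid[:h,:w].astype(float)
    K=c['mtx']; K=np.array(K); p=cv2.undistortPoints(np.stack([u.ravel(),v.ravel()],1)[:,None],K,np.array([c['k1'],0,0,0.]))[:,0]
    d=c['depth'].ravel(); P=np.stack([p[:,0]*d,-p[:,1]*d,-d],1)
    return (R.from_quat(c['orientation']).apply(P)+np.array(c['eye'])).reshape(h,w,3)
E
python3 - <<'E'
from h import *
print(get_obs())
for n in('scene','top'):
    c=camera(n); save(c,n+'0.png'); np.savez('pics/'+n+'0.npz',**c)
    print(n,c['eye'],c['orientation'],c['mtx'],c['k1'])
E
```

```text
{'clock': 0.0, 'q': array([ 1.14901992e+00,  3.42710841e-01,  1.52499833e+00, -1.75509051e-05,
        1.27541156e+00, -1.46018594e-01]), 'joint_vel': array([-6.55794658e-04, -9.73984789e-04,  1.24033065e-03, -7.12679734e-05,
       -5.87272874e-04,  5.05884076e-04]), 'effort': array([ 2.41688707e-03, -4.31233513e+01, -2.44228506e+01,  7.21831759e-02,
        5.55352808e-02, -1.23330374e-04]), 'tcp_pos': array([0.14277113, 0.50479471, 0.22605766]), 'orientation': array([ 1.37439885e-01,  9.90509815e-01, -7.35805885e-04, -2.05949175e-04]), 'force': array([-0.1332805 , -0.17399285,  0.28122013]), 'moment': array([ 0.03519238, -0.03458594,  0.03642959]), 'opening': 0.09174470302306449}
scene [0.9166615  0.66441841 1.21035178] [0.07283732 0.29370063 0.92149976 0.24346017] [[415.70963397   0.         278.90050322]
 [  0.         415.70963397 204.82312487]
 [  0.           0.           1.        ]] 0.011195282021681406
top [0.29291127 0.00260981 1.49454854] [-0.0597123   0.05881542  0.71454802 -0.69454757] [[470.10362      0.         279.09034811]
 [  0.         470.10362    210.32630268]
 [  0.           0.           1.        ]] 0.010999456823246255
```

View pics/scene0.png

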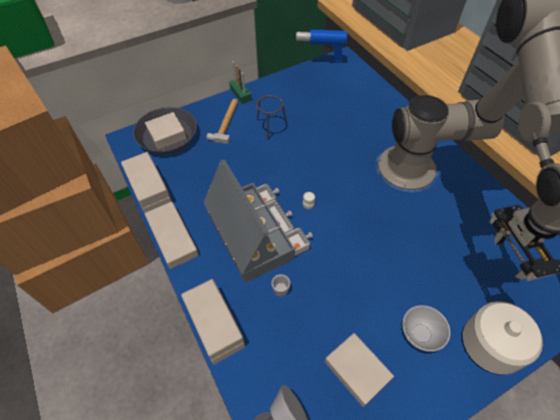

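View pics/top0.png

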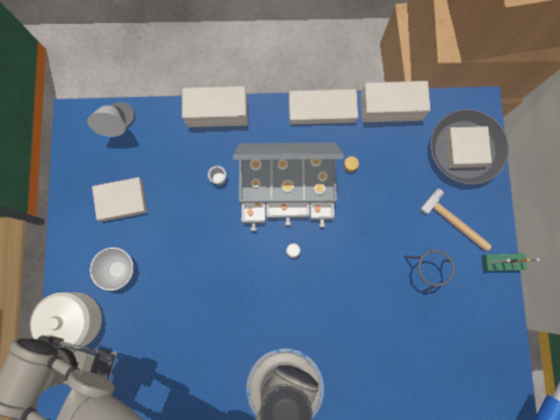

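The scene picture shows the lid standing about upright and the drawers open. In the top picture the chest is at about (240-337, 150-205), with knobs near (254,228), (288,222) and (322,224) and the jar at (293,251). Next I'll measure from the depth data.

Run:
```python
from h import *
c=dict(np.load('pics/top0.npz')); P=cloud(c)
im=c['image'][135:270,195:375]; cv2.imwrite('pics/top0c.png',cv2.cvtColor(cv2.resize(im,None,fx=4.4,fy=4.4,interpolation=cv2.INTER_CUBIC),cv2.COLOR_RGB2BGR))
for n,(u,v) in dict(bench=(270,300),jar=(293,250),cup=(218,177),weight=(351,163),kl=(254,228),kw=(288,222),kr=(322,224),lidL=(236,147),lidR=(341,147),lid2=(240,155),fl=(242,200),fr=(336,200)).items(): print(n,P[v,u].round(4))
m=(P[...,0]>.4)&(P[...,0]<.9)&(abs(P[...,1])<.3)&(P[...,2]>.09)&(P[...,2]<.4)
Q=P[m]; print(len(Q)); 
for a in range(3): print(np.percentile(Q[:,a],[1,10,50,90,99]).round(3))
s=dict(np.load('pics/scene0.npz')); S=cloud(s)
m=(S[...,0]>.5)&(S[...,0]<.9)&(abs(S[...,1])<.2)&(S[...,2]>.09)&(S[...,2]<.4)
Q=S[m]; print(len(Q))
for a in range(3): print(np.percentile(Q[:,a],[1,10,50,90,99]).round(3))
ce=Q.mean(0); w=np.linalg.svd(Q-ce,full_matrices=False)[2]; print(ce,w)
# front bodies top view, heights
for u in (247,254,261,288,314,320,328): print(u,[(v,*P[v,u].round(3)[[0,1,2]]) for v in range(196,232,2)][::2])
```

```text
bench [0.263  0.0373 0.    ]
jar [ 0.4126 -0.0382  0.0534]
cup [0.6616 0.1969 0.0023]
weight [ 0.6874 -0.2336  0.034 ]
kl [0.4863 0.081  0.0357]
kw [ 0.5015 -0.0258  0.0405]
kr [ 0.493  -0.1322  0.0342]
lidL [ 0.7625  0.1372 -0.0014]
lidR [ 0.751  -0.2086  0.0028]
lid2 [0.6637 0.1048 0.2393]
fl [0.571  0.115  0.0642]
fr [ 0.5622 -0.1757  0.0663]
2376
[0.65  0.655 0.707 0.88  0.898]
[-0.294 -0.149  0.033  0.234  0.29 ]
[0.09  0.091 0.156 0.238 0.242]
3575
[0.653 0.665 0.701 0.741 0.893]
[-0.174 -0.138  0.005  0.122  0.192]
[0.09  0.094 0.168 0.234 0.24 ]
[7.13001245e-01 2.97864335e-04 1.66475379e-01] [[ 0.36364562  0.90515415 -0.2201314 ]
 [ 0.61168608 -0.4102474  -0.67641497]
 [-0.70256815  0.11132403 -0.70285486]]
247 [(196, np.float64(0.586), np.float64(0.1), np.float64(0.053)), (200, np.float64(0.569), np.float64(0.099), np.float64(0.07)), (204, np.float64(0.568), np.float64(0.103), np.float64(0.012)), (208, np.float64(0.555), np.float64(0.104), np.float64(0.01)), (212, np.float64(0.54), np.float64(0.103), np.float64(0.021)), (216, np.float64(0.528), np.float64(0.104), np.float64(
[... 3008 characters left out ...]
492), np.float64(-0.125), np.float64(0.04)), (228, np.float64(0.485), np.float64(-0.129), np.float64(-0.002))]
328 [(196, np.float64(0.579), np.float64(-0.153), np.float64(0.049)), (200, np.float64(0.562), np.float64(-0.15), np.float64(0.072)), (204, np.float64(0.56), np.float64(-0.156), np.float64(0.015)), (208, np.float64(0.547), np.float64(-0.156), np.float64(0.014)), (212, np.float64(0.534), np.float64(-0.155), np.float64(0.011)), (216, np.float64(0.517), np.float64(-0.152), np.float64(0.038)), (220, np.float64(0.511), np.float64(-0.156), np.float64(-0.004)), (224, np.float64(0.496), np.float64(-0.154), np.float64(0.005)), (228, np.float64(0.484), np.float64(-0.154), np.float64(-0.002))]
```

View pics/top0c.png

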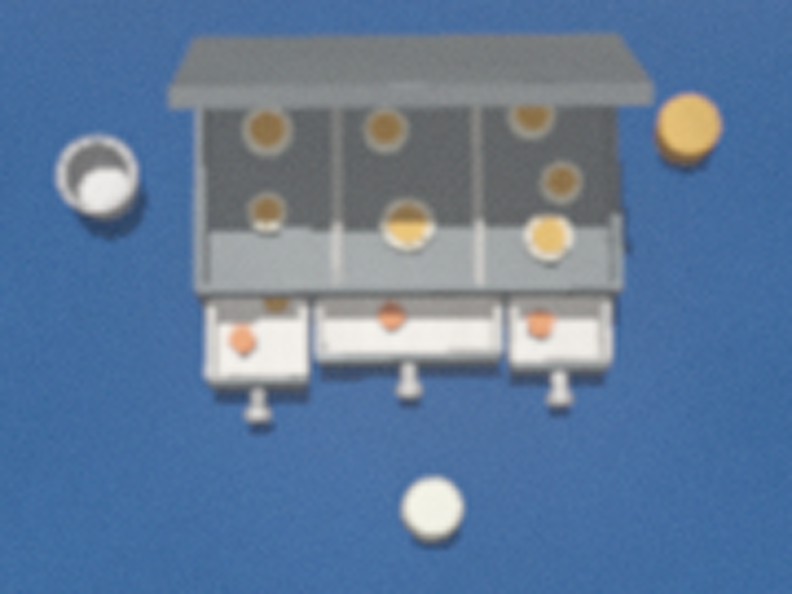

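The crop shows the left knob face at crop (258,425), the wide one at (408,402), the right one at (560,408) and the jar at (432,508). From the depth: chest yaw is about -0.03 rad with its origin near (0.653, -0.030). The drawers are open about 65, 52 and 56 mm (left, wide, right), and the lid is at about 64°. I'll align the tool, close the fingers and go to the front of the left knob.

Request:
{"op": "move_arm", "data": {
  "deltas": [
    {"translation": [0, 0, 0], "rotation": [0, 0, 0.123], "claw": 0},
    {"translation": [0, 0, 0], "rotation": [0, 0, 0.123], "claw": 0},
    {"translation": [-0.022, -0.03, 0], "rotation": [0, 0, 0], "claw": 0},
    {"translation": [-0.022, -0.03, 0], "rotation": [0, 0, 0], "claw": 0},
    {"translation": [-0.022, -0.03, 0], "rotation": [0, 0, 0], "claw": 0}
  ]
}}

```text
clock: 0.52
tcp_pos: [0.1549, 0.3927, 0.2258]
orientation: [0.257, 0.966, -0.001, -0.0]
force: [0.2, 0.4, 0.1]
opening: 0.0631
```

```bash
cat >> h.py <<'E'
def rel(t, yaw=-0.03):
    o=get_obs(); Rt=R.from_quat(o['orientation']); Rd=R.from_matrix(np.array([[-np.cos(yaw),-np.sin(yaw),0],[-np.sin(yaw),np.cos(yaw),0],[0,0,-1]]).T)
    print('t',round(o['clock'],2),'tcp',o['tcp_pos'].round(4),'rot',(Rt.inv()*Rd).as_rotvec().round(3),'d_now',Rt.inv().apply(np.array(t)-o['tcp_pos']).round(4),'d_al',Rd.inv().apply(np.array(t)-o['tcp_pos']).round(4),'F',o['force'].round(1),'op',round(o['opening'],3))
E
python3 -c "
from h import *
rel([.44,.081,.1])"
```

```text
t 0.52 tcp [0.1549 0.3927 0.2258] rot [-0.002 -0.    -0.491] d_now [-0.4023 -0.1284  0.1261] d_al [-0.2943 -0.303   0.1258] F [0.2 0.4 0.1] op 0.063
```

The sign of the turn was wrong, so I'll turn back while moving on.

Request:
{"op": "move_arm", "data": {
  "deltas": [
    {"translation": [-0.03, 0, 0], "rotation": [0, 0, -0.123], "claw": 0},
    {"translation": [-0.03, 0, 0], "rotation": [0, 0, -0.123], "claw": 0},
    {"translation": [-0.03, -0.01, 0], "rotation": [0, 0, -0.123], "claw": 0},
    {"translation": [-0.03, -0.01, 0], "rotation": [0, 0, -0.123], "claw": 0},
    {"translation": [-0.02, -0.03, 0], "rotation": [0, 0, 0], "claw": 0}
  ]
}}

```text
clock: 0.93
tcp_pos: [0.2762, 0.3076, 0.2267]
orientation: [0.027, 1.0, 0.001, 0.001]
force: [0.7, -0.6, -0.1]
opening: 0.0299
```

Request:
{"op": "move_arm", "data": {
  "deltas": [
    {"translation": [-0.02, -0.03, 0.01], "rotation": [0, 0, 0], "claw": 0},
    {"translation": [-0.02, -0.03, 0.01], "rotation": [0, 0, 0], "claw": 0},
    {"translation": [-0.02, -0.03, 0.01], "rotation": [0, 0, 0], "claw": 0},
    {"translation": [-0.01, -0.02, 0.01], "rotation": [0, 0, 0], "claw": 0},
    {"translation": [0, 0, 0.01], "rotation": [0, 0, 0], "claw": 0}
  ]
}}

```text
clock: 1.35
tcp_pos: [0.3386, 0.19, 0.1761]
orientation: [0.032, 0.999, -0.001, 0.0]
force: [-0.7, 1.1, -0.4]
opening: 0.001
```

```bash
python3 -c "
from h import *
rel([.44,.081,.02])"
```

```text
t 1.35 tcp [0.3386 0.19   0.1761] rot [-0.001  0.    -0.035] d_now [-0.1082 -0.1021  0.1563] d_al [-0.1046 -0.1059  0.1561] F [-0.7  1.1 -0.4] op 0.001
```

Request:
{"op": "move_arm", "data": {
  "deltas": [
    {"translation": [-0.021, -0.021, 0.025], "rotation": [0, 0, -0.035], "claw": 0},
    {"translation": [-0.021, -0.021, 0.03], "rotation": [0, 0, 0], "claw": 0},
    {"translation": [-0.021, -0.021, 0.03], "rotation": [0, 0, 0], "claw": 0},
    {"translation": [-0.021, -0.021, 0.03], "rotation": [0, 0, 0], "claw": 0},
    {"translation": [-0.021, -0.021, 0.02], "rotation": [0, 0, 0], "claw": 0}
  ]
}}

```text
clock: 1.77
tcp_pos: [0.4373, 0.0843, 0.0404]
orientation: [0.013, 1.0, 0.0, -0.001]
force: [0.8, 0.2, -0.3]
opening: 0.0002
```

Request:
{"op": "move_arm", "data": {
  "deltas": [
    {"translation": [0, 0, 0.01], "rotation": [0, 0, 0], "claw": 0},
    {"translation": [0, 0, 0.009], "rotation": [0, 0, 0], "claw": 0},
    {"translation": [0, 0, 0], "rotation": [0, 0, 0], "claw": 0}
  ]
}}

```text
clock: 2.02
tcp_pos: [0.4363, 0.0854, 0.0222]
orientation: [0.013, 1.0, 0.0, -0.002]
force: [-0.6, 0.4, 0.4]
opening: 0.0005
```

Run:
```python
from h import *
rel([.533,.081,.02])
c=camera('scene'); save(c,'s1full.png'); im=c['image'][140:300,190:400]; cv2.imwrite('pics/s1.png',cv2.cvtColor(cv2.resize(im,None,fx=3.7,fy=3.7,interpolation=cv2.INTER_CUBIC),cv2.COLOR_RGB2BGR))
```

```text
t 2.02 tcp [0.4363 0.0854 0.0222] rot [-0.    -0.004  0.003] d_now [-0.0968 -0.0018  0.0018] d_al [-0.0968 -0.0015  0.0022] F [-0.6  0.4  0.4] op 0.001
```

View pics/s1.png

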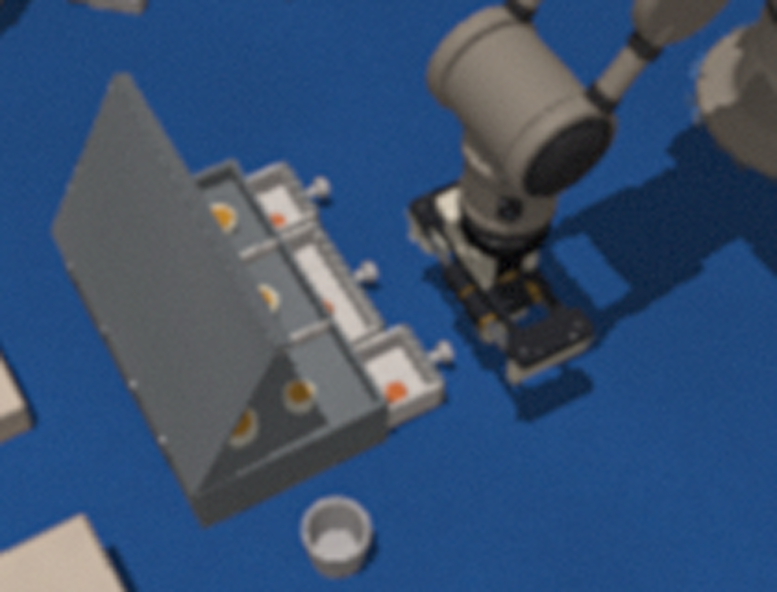

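The crop shows the closed fingers in front of the left knob (crop (438,352)) with the jar hidden behind the gripper. I'll push at a moderate speed.

Request:
{"op": "move_arm", "data": {
  "deltas": [
    {"translation": [-0.008, -0.002, 0], "rotation": [0, 0, 0], "claw": 0},
    {"translation": [-0.008, 0, 0.001], "rotation": [0, 0, 0], "claw": 0},
    {"translation": [-0.008, 0, 0], "rotation": [0, 0, 0], "claw": 0},
    {"translation": [-0.007, 0, 0], "rotation": [0, 0, 0], "claw": 0},
    {"translation": [-0.007, 0, 0], "rotation": [0, 0, 0], "claw": 0}
  ]
}}

```text
clock: 2.48
tcp_pos: [0.4764, 0.0828, 0.0233]
orientation: [0.013, 1.0, 0.0, -0.0]
force: [-2.2, 0.3, 1.9]
opening: 0.0004
```

Request:
{"op": "move_arm", "data": {
  "deltas": [
    {"translation": [-0.007, 0, 0], "rotation": [0, 0, 0], "claw": 0},
    {"translation": [-0.007, 0, 0], "rotation": [0, 0, 0], "claw": 0},
    {"translation": [-0.007, 0, 0], "rotation": [0, 0, 0], "claw": 0},
    {"translation": [-0.007, 0, 0], "rotation": [0, 0, 0], "claw": 0},
    {"translation": [-0.007, 0, 0], "rotation": [0, 0, 0], "claw": 0}
  ]
}}

```text
clock: 2.9
tcp_pos: [0.5113, 0.0818, 0.0228]
orientation: [0.013, 1.0, 0.0, -0.0]
force: [-1.8, 1.4, 1.2]
opening: 0.0003
```

Request:
{"op": "move_arm", "data": {
  "deltas": [
    {"translation": [-0.004, 0, 0], "rotation": [0, 0, 0], "claw": 0},
    {"translation": [-0.004, 0, 0], "rotation": [0, 0, 0], "claw": 0},
    {"translation": [-0.003, 0, 0], "rotation": [0, 0, 0], "claw": 0},
    {"translation": [-0.002, 0, 0], "rotation": [0, 0, 0], "claw": 0}
  ]
}}

```text
clock: 3.23
tcp_pos: [0.5241, 0.0813, 0.0228]
orientation: [0.013, 1.0, 0.0, -0.0]
force: [-1.5, 2.0, 0.1]
opening: 0.0008
```

Request:
{"op": "move_arm", "data": {
  "deltas": [
    {"translation": [-0.002, 0, 0], "rotation": [0, 0, 0], "claw": 0},
    {"translation": [-0.002, 0, 0], "rotation": [0, 0, 0], "claw": 0},
    {"translation": [-0.002, 0, 0], "rotation": [0, 0, 0], "claw": 0}
  ]
}}

```text
clock: 3.48
tcp_pos: [0.5297, 0.0812, 0.0228]
orientation: [0.013, 1.0, 0.0, -0.0]
force: [-2.4, 2.2, -0.8]
opening: 0.0006
```

Request:
{"op": "move_arm", "data": {
  "deltas": [
    {"translation": [-0.0015, 0, 0], "rotation": [0, 0, 0], "claw": 0},
    {"translation": [-0.0015, 0, 0], "rotation": [0, 0, 0], "claw": 0}
  ]
}}

```text
clock: 3.65
tcp_pos: [0.5316, 0.0811, 0.0227]
orientation: [0.013, 1.0, 0.0, -0.002]
force: [-10.1, 1.2, 6.4]
opening: 0.0002
```

Request:
{"op": "move_arm", "data": {
  "deltas": [
    {"translation": [-0.001, 0, 0], "rotation": [0, 0, 0], "claw": 0},
    {"translation": [-0.001, 0, 0], "rotation": [0, 0, 0], "claw": 0}
  ]
}}

```text
clock: 3.82
tcp_pos: [0.5316, 0.0811, 0.0227]
orientation: [0.013, 1.0, -0.0, -0.004]
force: [-13.8, 1.0, 10.4]
opening: 0.0002
```

The left drawer is against its stop (the force rose to 14 N at TCP x 0.5316, where I expected about 0.533). I'll back off, rise over the jar and go to the right knob.

Request:
{"op": "move_arm", "data": {
  "deltas": [
    {"translation": [0.02, 0, 0], "rotation": [0, 0, 0], "claw": 0},
    {"translation": [0.035, 0, -0.01], "rotation": [0, 0, 0], "claw": 0},
    {"translation": [0.033, 0, -0.025], "rotation": [0, 0, 0], "claw": 0},
    {"translation": [0, 0, -0.04], "rotation": [0, 0, 0], "claw": 0},
    {"translation": [0, -0.02, -0.03], "rotation": [0, 0, 0], "claw": 0}
  ]
}}

```text
clock: 4.23
tcp_pos: [0.4446, 0.0649, 0.1295]
orientation: [0.012, 1.0, 0.0, -0.0]
force: [2.8, -0.4, 0.9]
opening: 0.0007
```

Request:
{"op": "move_arm", "data": {
  "deltas": [
    {"translation": [0, -0.04, 0], "rotation": [0, 0, 0], "claw": 0},
    {"translation": [0, -0.04, 0], "rotation": [0, 0, 0], "claw": 0},
    {"translation": [0, -0.04, 0], "rotation": [0, 0, 0], "claw": 0},
    {"translation": [0, -0.04, 0], "rotation": [0, 0, 0], "claw": 0},
    {"translation": [0, -0.035, 0.01], "rotation": [0, 0, 0], "claw": 0}
  ]
}}

```text
clock: 4.65
tcp_pos: [0.4428, -0.1351, 0.1199]
orientation: [0.013, 1.0, -0.002, 0.003]
force: [0.5, -0.5, 0.6]
opening: 0.0007
```

Run:
```python
from h import *
rel([.44,-.133,.02])
c=camera('top'); save(c,'t2.png'); P=cloud(c)
im=c['image'][135:270,195:375]; cv2.imwrite('pics/t2c.png',cv2.cvtColor(cv2.resize(im,None,fx=4.4,fy=4.4,interpolation=cv2.INTER_CUBIC),cv2.COLOR_RGB2BGR))
```

```text
t 4.65 tcp [ 0.4428 -0.1351  0.1199] rot [-0.003  0.006  0.004] d_now [0.0035 0.0024 0.0999] d_al [0.0029 0.002  0.0999] F [ 0.5 -0.5  0.6] op 0.001
```

View pics/t2c.png

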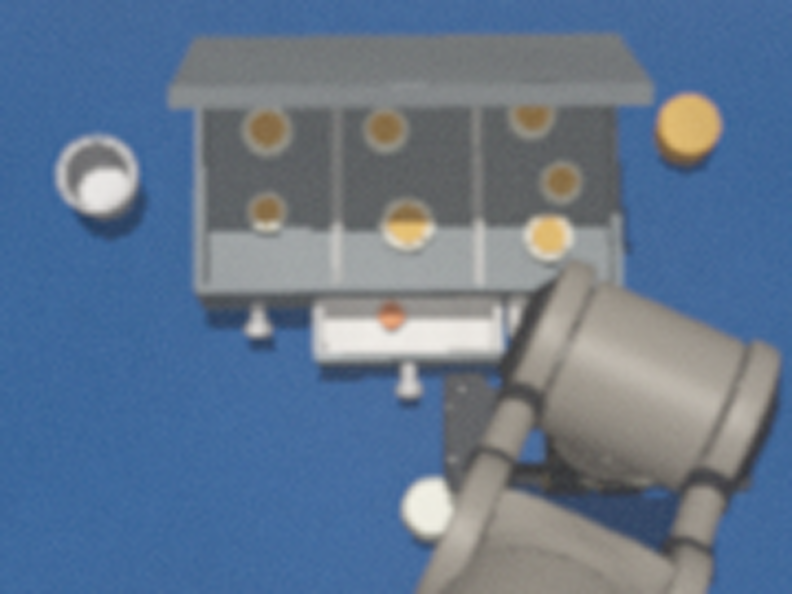

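The left drawer is flush, with its knob at crop (258,325). The wide drawer and the jar are unchanged. I'll lower the tool and push the right one.

Request:
{"op": "move_arm", "data": {
  "deltas": [
    {"translation": [0, 0, 0.03], "rotation": [0, 0, 0], "claw": 0},
    {"translation": [0, 0.002, 0.03], "rotation": [0, 0, 0], "claw": 0},
    {"translation": [0, 0, 0.025], "rotation": [0, 0, 0], "claw": 0},
    {"translation": [0, 0, 0.012], "rotation": [0, 0, 0], "claw": 0},
    {"translation": [-0.005, 0, 0.001], "rotation": [0, 0, 0], "claw": 0}
  ]
}}

```text
clock: 5.12
tcp_pos: [0.4447, -0.1294, 0.0177]
orientation: [0.013, 1.0, 0.001, -0.002]
force: [0.3, 0.9, -0.4]
opening: 0.0005
```

Request:
{"op": "move_arm", "data": {
  "deltas": [
    {"translation": [-0.008, 0, 0], "rotation": [0, 0, 0], "claw": 0},
    {"translation": [-0.008, 0, 0], "rotation": [0, 0, 0], "claw": 0},
    {"translation": [-0.008, 0, 0], "rotation": [0, 0, 0], "claw": 0},
    {"translation": [-0.007, 0, 0], "rotation": [0, 0, 0], "claw": 0},
    {"translation": [-0.007, 0, 0], "rotation": [0, 0, 0], "claw": 0}
  ]
}}

```text
clock: 5.53
tcp_pos: [0.4853, -0.1308, 0.0207]
orientation: [0.013, 1.0, -0.0, 0.0]
force: [-2.5, 0.2, 1.4]
opening: 0.0005
```

Request:
{"op": "move_arm", "data": {
  "deltas": [
    {"translation": [-0.007, 0, 0], "rotation": [0, 0, 0], "claw": 0},
    {"translation": [-0.007, 0, 0], "rotation": [0, 0, 0], "claw": 0},
    {"translation": [-0.007, 0, 0], "rotation": [0, 0, 0], "claw": 0},
    {"translation": [-0.003, 0, 0], "rotation": [0, 0, 0], "claw": 0}
  ]
}}

```text
clock: 5.87
tcp_pos: [0.5093, -0.1313, 0.0199]
orientation: [0.013, 1.0, 0.0, 0.0]
force: [-2.3, -0.3, 0.4]
opening: 0.0004
```

Request:
{"op": "move_arm", "data": {
  "deltas": [
    {"translation": [-0.004, 0, 0], "rotation": [0, 0, 0], "claw": 0},
    {"translation": [-0.003, 0, 0], "rotation": [0, 0, 0], "claw": 0},
    {"translation": [-0.003, 0, 0], "rotation": [0, 0, 0], "claw": 0},
    {"translation": [-0.002, 0, 0], "rotation": [0, 0, 0], "claw": 0},
    {"translation": [-0.002, 0, 0], "rotation": [0, 0, 0], "claw": 0}
  ]
}}

```text
clock: 6.28
tcp_pos: [0.5223, -0.1315, 0.0197]
orientation: [0.013, 1.0, 0.0, -0.0]
force: [-2.3, 0.7, -0.3]
opening: 0.0006
```

Request:
{"op": "move_arm", "data": {
  "deltas": [
    {"translation": [-0.0015, 0, 0], "rotation": [0, 0, 0], "claw": 0},
    {"translation": [-0.001, 0, 0], "rotation": [0, 0, 0], "claw": 0},
    {"translation": [-0.001, 0, 0], "rotation": [0, 0, 0], "claw": 0}
  ]
}}

```text
clock: 6.53
tcp_pos: [0.5257, -0.1316, 0.0198]
orientation: [0.013, 1.0, 0.0, -0.0]
force: [-3.0, 1.8, 0.2]
opening: 0.0006
```

Request:
{"op": "move_arm", "data": {
  "deltas": [
    {"translation": [-0.001, 0, 0], "rotation": [0, 0, 0], "claw": 0},
    {"translation": [-0.001, 0, 0], "rotation": [0, 0, 0], "claw": 0}
  ]
}}

```text
clock: 6.7
tcp_pos: [0.5272, -0.1317, 0.0197]
orientation: [0.013, 1.0, 0.0, -0.001]
force: [-7.1, 0.3, 3.4]
opening: 0.0005
```

Request:
{"op": "move_arm", "data": {
  "deltas": [
    {"translation": [-0.001, 0, 0], "rotation": [0, 0, 0], "claw": 0},
    {"translation": [-0.001, 0, 0], "rotation": [0, 0, 0], "claw": 0}
  ]
}}

```text
clock: 6.87
tcp_pos: [0.5272, -0.1317, 0.0197]
orientation: [0.013, 1.0, 0.0, -0.003]
force: [-13.9, 0.1, 9.3]
opening: 0.0006
```

Run:
```python
from h import *
# refine lid from first views: outer face points in chest frame
s=dict(np.load('pics/scene0.npz')); S=cloud(s)
o=np.array([.653,-.03,0]); Rc=R.from_euler('z',-.03)
Q=Rc.inv().apply((S-o).reshape(-1,3)); im=s['image'].reshape(-1,3).astype(int)
m=(abs(Q[:,1])<.145)&(Q[:,2]>.1)&(Q[:,2]<.235)&(Q[:,0]>-.05)&(Q[:,0]<.12)&(im.max(1)<140)
q=Q[m]
for _ in range(3):
    k=np.polyfit(q[:,2],q[:,0],1); r=q[:,0]-np.polyval(k,q[:,2]); q=q[abs(r)<.008]
print(len(q),k,'theta',np.degrees(np.arctan2(1,-k[0])),'x at z=.068',np.polyval(k,.068),'std',r.std())
for z in(.1,.15,.2,.23): print(z,np.polyval(k,z))
```

```text
2479 [-0.51379622  0.13380041] theta 62.80607261558193 x at z=.068 0.0988622663076991 std 0.001665118414864227
0.1 0.08242078733489736
0.15 0.05673097643989464
0.2 0.03104116554489189
0.23 0.015627279007890266
```

The right drawer is against its stop (14 N). The lid fit gives θ≈62.8°, and its hinge offset agrees with the chest frame to within 2 mm. I'll back off, rise over the lid and come down behind it.

Request:
{"op": "move_arm", "data": {
  "deltas": [
    {"translation": [0.02, 0, 0], "rotation": [0, 0, 0], "claw": 0},
    {"translation": [0.012, 0, -0.02], "rotation": [0, 0, 0], "claw": 0},
    {"translation": [0, 0, -0.04], "rotation": [0, 0, 0], "claw": 0},
    {"translation": [0, 0, -0.04], "rotation": [0, 0, 0], "claw": 0},
    {"translation": [0, 0, -0.04], "rotation": [0, 0, 0], "claw": 0}
  ]
}}

```text
clock: 7.28
tcp_pos: [0.498, -0.1315, 0.1618]
orientation: [0.013, 1.0, -0.0, 0.001]
force: [0.6, -0.8, -0.7]
opening: 0.0007
```

Request:
{"op": "move_arm", "data": {
  "deltas": [
    {"translation": [0, 0, -0.04], "rotation": [0, 0, 0], "claw": 0},
    {"translation": [0, 0, -0.04], "rotation": [0, 0, 0], "claw": 0},
    {"translation": [0, 0.01, -0.04], "rotation": [0, 0, 0], "claw": 0},
    {"translation": [0, 0.03, -0.025], "rotation": [0, 0, 0], "claw": 0},
    {"translation": [0, 0.03, -0.025], "rotation": [0, 0, 0], "claw": 0}
  ]
}}

```text
clock: 7.7
tcp_pos: [0.5004, -0.0615, 0.3328]
orientation: [0.014, 1.0, -0.001, 0.002]
force: [1.2, 1.0, -1.1]
opening: 0.0008
```

```bash
python3 -c "
from h import *
rel([.708,-.032,.33])"
```

```text
t 7.7 tcp [ 0.5004 -0.0615  0.3328] rot [-0.001  0.005  0.001] d_now [-0.2067  0.0354  0.0037] d_al [-0.2067  0.0357  0.0028] F [ 1.2  1.  -1.1] op 0.001
```

Request:
{"op": "move_arm", "data": {
  "deltas": [
    {"translation": [-0.035, 0.012, 0], "rotation": [0, 0, 0], "claw": 0},
    {"translation": [-0.035, 0.012, 0], "rotation": [0, 0, 0], "claw": 0},
    {"translation": [-0.035, 0.011, 0], "rotation": [0, 0, 0], "claw": 0},
    {"translation": [-0.035, 0, 0], "rotation": [0, 0, 0], "claw": 0},
    {"translation": [-0.035, 0, 0], "rotation": [0, 0, 0], "claw": 0}
  ]
}}

```text
clock: 8.12
tcp_pos: [0.6775, -0.0298, 0.3306]
orientation: [0.012, 1.0, -0.0, 0.001]
force: [-0.1, 0.6, 0.6]
opening: 0.0005
```

Request:
{"op": "move_arm", "data": {
  "deltas": [
    {"translation": [-0.032, 0, 0], "rotation": [0, 0, 0], "claw": 0},
    {"translation": [0, 0, 0], "rotation": [0, 0, 0], "claw": 0}
  ]
}}

```text
clock: 8.28
tcp_pos: [0.7126, -0.032, 0.3241]
orientation: [0.013, 1.0, 0.0, -0.001]
force: [0.5, -0.6, -1.2]
opening: 0.0001
```

Run:
```python
from h import *
rel([.708,-.032,.2175])
c=camera('scene'); im=c['image'][100:300,170:450]; cv2.imwrite('pics/s3.png',cv2.cvtColor(cv2.resize(im,None,fx=2.8,fy=2.8,interpolation=cv2.INTER_CUBIC),cv2.COLOR_RGB2BGR))
# lid-following arc in chest coords, contact corner r=.165
for th in [62.8,56,48,40,32,24,16,8,4,0]:
    t=np.radians(th); print(th,(.09-.165*np.cos(t)+.006*np.sin(t)+.0095).round(4),(.068+.165*np.sin(t)+.006*np.cos(t)).round(4))
```

```text
t 8.28 tcp [ 0.7126 -0.032   0.3241] rot [ 0.    -0.002  0.004] d_now [ 0.0044 -0.0002  0.1066] d_al [ 4.600e-03 -1.000e-04  1.066e-01] F [ 0.5 -0.6 -1.2] op 0.0
62.8 0.0294 0.2175
56 0.0122 0.2081
48 -0.0064 0.1946
40 -0.023 0.1787
32 -0.0372 0.1605
24 -0.0488 0.1406
16 -0.0575 0.1192
8 -0.0631 0.0969
4 -0.0647 0.0855
0 -0.0655 0.074
```

View pics/s3.png

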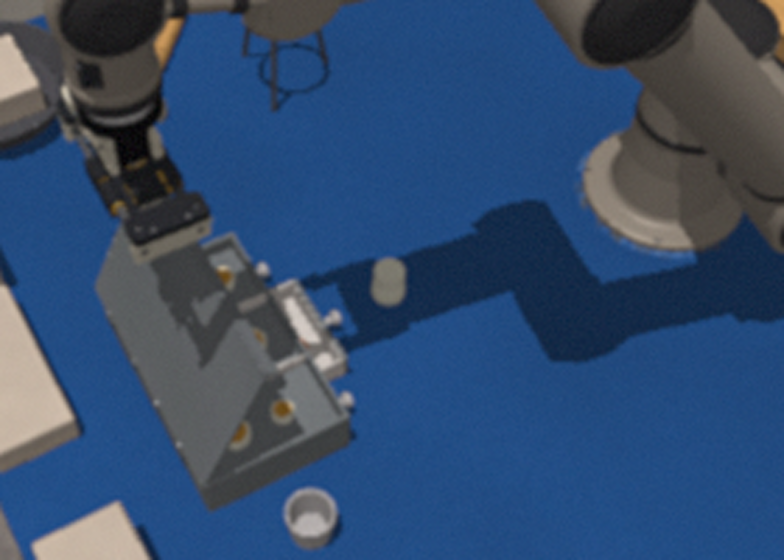

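The picture shows the fingers above and behind the raised lid, both end knobs close to the chest front, and the wide drawer and the jar in place. I'll go down and make contact.

Request:
{"op": "move_arm", "data": {
  "deltas": [
    {"translation": [0, 0, 0.03], "rotation": [0, 0, 0], "claw": 0},
    {"translation": [0, 0, 0.03], "rotation": [0, 0, 0], "claw": 0},
    {"translation": [0, 0, 0.03], "rotation": [0, 0, 0], "claw": 0},
    {"translation": [0, 0, 0.016], "rotation": [0, 0, 0], "claw": 0},
    {"translation": [0.005, 0, 0], "rotation": [0, 0, 0], "claw": 0}
  ]
}}

```text
clock: 8.75
tcp_pos: [0.7001, -0.0313, 0.2201]
orientation: [0.013, 1.0, 0.0, -0.003]
force: [-0.0, 0.3, -1.0]
opening: 0.0004
```

Request:
{"op": "move_arm", "data": {
  "deltas": [
    {"translation": [0.006, 0, 0], "rotation": [0, 0, 0], "claw": 0},
    {"translation": [0.006, 0, 0], "rotation": [0, 0, 0], "claw": 0},
    {"translation": [0.006, 0, 0], "rotation": [0, 0, 0], "claw": 0},
    {"translation": [0.005, 0, 0], "rotation": [0, 0, 0], "claw": 0}
  ]
}}

```text
clock: 9.08
tcp_pos: [0.6793, -0.0309, 0.2263]
orientation: [0.013, 1.0, -0.0, 0.002]
force: [2.6, -0.2, -0.0]
opening: 0.0004
```

Request:
{"op": "move_arm", "data": {
  "deltas": [
    {"translation": [0.004, 0, 0.002], "rotation": [0, 0, 0], "claw": 0},
    {"translation": [0.004, 0, 0.002], "rotation": [0, 0, 0], "claw": 0}
  ]
}}

```text
clock: 9.25
tcp_pos: [0.6717, -0.0307, 0.2214]
orientation: [0.013, 1.0, -0.0, 0.002]
force: [1.8, 0.3, 2.6]
opening: -0.0002
```

In contact at about 60° on the expected arc. I'll follow the arc down.

Request:
{"op": "move_arm", "data": {
  "deltas": [
    {"translation": [0.005, 0, 0.005], "rotation": [0, 0, 0], "claw": 0},
    {"translation": [0.005, 0, 0.005], "rotation": [0, 0, 0], "claw": 0},
    {"translation": [0.005, 0, 0.005], "rotation": [0, 0, 0], "claw": 0},
    {"translation": [0.005, 0, 0.006], "rotation": [0, 0, 0], "claw": 0},
    {"translation": [0.005, 0, 0.006], "rotation": [0, 0, 0], "claw": 0}
  ]
}}

```text
clock: 9.67
tcp_pos: [0.6464, -0.0299, 0.1932]
orientation: [0.013, 1.0, -0.0, 0.001]
force: [0.5, -0.1, 3.6]
opening: 0.0004
```

Request:
{"op": "move_arm", "data": {
  "deltas": [
    {"translation": [0.004, 0, 0.004], "rotation": [0, 0, 0], "claw": 0},
    {"translation": [0.004, 0, 0.004], "rotation": [0, 0, 0], "claw": 0},
    {"translation": [0.004, 0, 0.004], "rotation": [0, 0, 0], "claw": 0},
    {"translation": [0.004, 0, 0.004], "rotation": [0, 0, 0], "claw": 0}
  ]
}}

```text
clock: 10.0
tcp_pos: [0.6303, -0.0295, 0.1767]
orientation: [0.013, 1.0, -0.0, 0.0]
force: [0.8, -0.1, 2.7]
opening: 0.0006
```

```bash
cat >> h.py <<'E'
def lid():
    o=get_obs(); p=R.from_euler('z',-.03).inv().apply(o['tcp_pos']-np.array([.653,-.03,0])); a=-(p[0]-.0095-.09); b=p[2]-.068; r=np.hypot(a,b)
    print(o['clock'],p.round(4),'theta',np.degrees(np.arctan2(b,a)-np.arcsin(.006/r)),'r',r,o['force'].round(1))
E
python3 -c "
from h import *
lid()"
```

```text
10.0 [-0.0227 -0.0002  0.1767] theta 39.557038666190444 r 0.16360225192489267 [ 0.8 -0.1  2.7]
```

Tracking well. Next 39.6° → 8°, at about 1.6 to 2° per row.

Request:
{"op": "move_arm", "data": {
  "deltas": [
    {"translation": [0.003, 0, 0.0035], "rotation": [0, 0, 0], "claw": 0},
    {"translation": [0.003, 0, 0.0035], "rotation": [0, 0, 0], "claw": 0},
    {"translation": [0.003, 0, 0.0035], "rotation": [0, 0, 0], "claw": 0},
    {"translation": [0.003, 0, 0.004], "rotation": [0, 0, 0], "claw": 0},
    {"translation": [0.003, 0, 0.004], "rotation": [0, 0, 0], "claw": 0}
  ]
}}

```text
clock: 10.42
tcp_pos: [0.6155, -0.0292, 0.158]
orientation: [0.013, 1.0, -0.0, 0.0]
force: [1.5, -0.9, 1.4]
opening: 0.0003
```

Request:
{"op": "move_arm", "data": {
  "deltas": [
    {"translation": [0.0025, 0, 0.004], "rotation": [0, 0, 0], "claw": 0},
    {"translation": [0.0025, 0, 0.004], "rotation": [0, 0, 0], "claw": 0},
    {"translation": [0.0025, 0, 0.004], "rotation": [0, 0, 0], "claw": 0},
    {"translation": [0.002, 0, 0.004], "rotation": [0, 0, 0], "claw": 0},
    {"translation": [0.002, 0, 0.004], "rotation": [0, 0, 0], "claw": 0}
  ]
}}

```text
clock: 10.83
tcp_pos: [0.6038, -0.0287, 0.138]
orientation: [0.013, 1.0, 0.0, 0.0]
force: [1.7, -0.7, 1.2]
opening: 0.0003
```

Request:
{"op": "move_arm", "data": {
  "deltas": [
    {"translation": [0.002, 0, 0.0045], "rotation": [0, 0, 0], "claw": 0},
    {"translation": [0.002, 0, 0.0045], "rotation": [0, 0, 0], "claw": 0},
    {"translation": [0.0015, 0, 0.0045], "rotation": [0, 0, 0], "claw": 0},
    {"translation": [0.0015, 0, 0.0045], "rotation": [0, 0, 0], "claw": 0},
    {"translation": [0.0015, 0, 0.004], "rotation": [0, 0, 0], "claw": 0}
  ]
}}

```text
clock: 11.25
tcp_pos: [0.5952, -0.0286, 0.1158]
orientation: [0.013, 1.0, 0.0, -0.0]
force: [2.2, -0.7, 1.2]
opening: 0.0003
```

Request:
{"op": "move_arm", "data": {
  "deltas": [
    {"translation": [0.001, 0, 0.004], "rotation": [0, 0, 0], "claw": 0},
    {"translation": [0.001, 0, 0.004], "rotation": [0, 0, 0], "claw": 0},
    {"translation": [0.001, 0, 0.004], "rotation": [0, 0, 0], "claw": 0},
    {"translation": [0.001, 0, 0.003], "rotation": [0, 0, 0], "claw": 0},
    {"translation": [0.001, 0, 0.003], "rotation": [0, 0, 0], "claw": 0}
  ]
}}

```text
clock: 11.67
tcp_pos: [0.5906, -0.0284, 0.0981]
orientation: [0.013, 1.0, 0.0, 0.0]
force: [2.7, 0.1, 1.5]
opening: 0.0007
```

```bash
python3 -c "
from h import *
lid()"
```

```text
11.6667 [-0.0624 -0.0003  0.0981] theta 8.435352210390246 r 0.16471308211308683 [2.7 0.1 1.5]
```

Request:
{"op": "move_arm", "data": {
  "deltas": [
    {"translation": [0.0005, 0, 0.003], "rotation": [0, 0, 0], "claw": 0},
    {"translation": [0.0005, 0, 0.003], "rotation": [0, 0, 0], "claw": 0},
    {"translation": [0.0005, 0, 0.003], "rotation": [0, 0, 0], "claw": 0},
    {"translation": [0.0005, 0, 0.002], "rotation": [0, 0, 0], "claw": 0},
    {"translation": [0.0005, 0, 0.002], "rotation": [0, 0, 0], "claw": 0}
  ]
}}

```text
clock: 12.08
tcp_pos: [0.588, -0.0283, 0.0851]
orientation: [0.013, 1.0, 0.0, 0.0]
force: [1.9, -0.1, 2.0]
opening: 0.0004
```

Request:
{"op": "move_arm", "data": {
  "deltas": [
    {"translation": [0, 0, 0.0015], "rotation": [0, 0, 0], "claw": 0},
    {"translation": [0, 0, 0.0015], "rotation": [0, 0, 0], "claw": 0},
    {"translation": [0, 0, 0.0015], "rotation": [0, 0, 0], "claw": 0},
    {"translation": [0, 0, 0.0015], "rotation": [0, 0, 0], "claw": 0}
  ]
}}

```text
clock: 12.42
tcp_pos: [0.5875, -0.0283, 0.0791]
orientation: [0.013, 1.0, 0.0, -0.001]
force: [-1.5, 0.2, 1.9]
opening: 0.0002
```

Request:
{"op": "move_arm", "data": {
  "deltas": [
    {"translation": [0, 0, 0.001], "rotation": [0, 0, 0], "claw": 0},
    {"translation": [0, 0, 0.001], "rotation": [0, 0, 0], "claw": 0},
    {"translation": [0, 0, 0.001], "rotation": [0, 0, 0], "claw": 0}
  ]
}}

```text
clock: 12.67
tcp_pos: [0.5878, -0.0283, 0.0762]
orientation: [0.013, 1.0, 0.0, -0.0]
force: [-0.7, -0.7, 2.1]
opening: -0.0
```

Request:
{"op": "move_arm", "data": {
  "deltas": [
    {"translation": [0, 0, 0.001], "rotation": [0, 0, 0], "claw": 0},
    {"translation": [0, 0, 0.001], "rotation": [0, 0, 0], "claw": 0}
  ]
}}

```text
clock: 12.83
tcp_pos: [0.588, -0.0284, 0.0743]
orientation: [0.013, 1.0, 0.0, -0.0]
force: [-1.4, -1.1, 2.1]
opening: 0.0009
```

Request:
{"op": "move_arm", "data": {
  "deltas": [
    {"translation": [0, 0, 0.001], "rotation": [0, 0, 0], "claw": 0},
    {"translation": [0, 0, 0], "rotation": [0, 0, 0], "claw": 0}
  ]
}}

```text
clock: 13.0
tcp_pos: [0.588, -0.0283, 0.0742]
orientation: [0.013, 1.0, 0.0, 0.0]
force: [-3.8, 0.1, 7.7]
opening: 0.0007
```

Stop reached at z 0.0742, where 0.074 was expected. One more press, then retreat straight up and check.

Request:
{"op": "move_arm", "data": {
  "deltas": [
    {"translation": [0, 0, 0.001], "rotation": [0, 0, 0], "claw": 0},
    {"translation": [0, 0, 0.001], "rotation": [0, 0, 0], "claw": 0},
    {"translation": [0, 0, 0], "rotation": [0, 0, 0], "claw": 0}
  ]
}}

```text
clock: 13.25
tcp_pos: [0.588, -0.0284, 0.074]
orientation: [0.013, 1.0, -0.0, 0.001]
force: [-9.0, 1.0, 20.2]
opening: 0.0007
```

Request:
{"op": "move_arm", "data": {
  "deltas": [
    {"translation": [0, 0, -0.01], "rotation": [0, 0, 0], "claw": 0},
    {"translation": [0, 0, -0.03], "rotation": [0, 0, 0], "claw": 0},
    {"translation": [0, 0, -0.04], "rotation": [0, 0, 0], "claw": 0},
    {"translation": [0, 0, -0.04], "rotation": [0, 0, 0], "claw": 0},
    {"translation": [0, 0, -0.04], "rotation": [0, 0, 0], "claw": 0}
  ]
}}

```text
clock: 13.67
tcp_pos: [0.5878, -0.0283, 0.2331]
orientation: [0.013, 1.0, 0.0, -0.0]
force: [1.2, 0.3, -0.3]
opening: 0.0008
```

Request:
{"op": "move_arm", "data": {
  "deltas": [
    {"translation": [0.03, 0.03, 0], "rotation": [0, 0, 0], "claw": 0},
    {"translation": [0.025, 0.033, 0], "rotation": [0, 0, 0], "claw": 0},
    {"translation": [0.02, 0.035, 0], "rotation": [0, 0, 0], "claw": 0},
    {"translation": [0.02, 0.035, 0], "rotation": [0, 0, 0], "claw": 0},
    {"translation": [0.02, 0.035, 0], "rotation": [0, 0, 0], "claw": 0}
  ]
}}

```text
clock: 14.08
tcp_pos: [0.477, 0.1433, 0.2317]
orientation: [0.013, 1.0, 0.0, 0.001]
force: [0.1, 0.7, 0.3]
opening: 0.0006
```

Request:
{"op": "move_arm", "data": {
  "deltas": [
    {"translation": [0.02, 0.035, 0], "rotation": [0, 0, 0], "claw": 0},
    {"translation": [0.02, 0.035, 0], "rotation": [0, 0, 0], "claw": 0},
    {"translation": [0.02, 0.035, 0], "rotation": [0, 0, 0], "claw": 0},
    {"translation": [0.02, 0.035, 0], "rotation": [0, 0, 0], "claw": 0},
    {"translation": [0, 0, 0], "rotation": [0, 0, 0], "claw": 0}
  ]
}}

```text
clock: 14.5
tcp_pos: [0.3981, 0.2893, 0.2316]
orientation: [0.01, 1.0, 0.001, -0.0]
force: [0.2, -0.5, -0.3]
opening: 0.0003
```

Run:
```python
from h import *
c=camera('top'); P=cloud(c)
im=c['image'][135:270,195:375]; cv2.imwrite('pics/t4c.png',cv2.cvtColor(cv2.resize(im,None,fx=4.4,fy=4.4,interpolation=cv2.INTER_CUBIC),cv2.COLOR_RGB2BGR))
Rc=R.from_euler('z',-.03)
for x in(-.085,-.05,.05,.08):
  print(x,[round(float(np.median(P[...,2][np.hypot(*(P[...,:2]-Rc.apply([x,y,0])[:2]-[.653,-.03]).transpose(2,0,1))<.008])),4) for y in(-.12,0,.12)])
c0=dict(np.load('pics/top0.npz'));P0=cloud(c0)
for n,s in dict(jar=np.s_[240:262,283:304],cup=np.s_[165:188,206:230],weight=np.s_[154:174,343:361],wideknob=np.s_[216:230,282:295]).items(): print(n,np.abs(c['image'][s].astype(int)-c0['image'][s]).mean().round(1))
rel([0,0,0])
```

```text
-0.085 [0.0737, 0.0743, 0.0738]
-0.05 [0.0755, 0.0746, 0.0741]
0.05 [0.0759, 0.0752, 0.0733]
0.08 [0.0748, 0.0734, 0.0765]
jar 3.8
cup 2.4
weight 2.3
wideknob 5.4
t 14.55 tcp [0.3998 0.2868 0.2316] rot [0.001 0.    0.01 ] d_now [ 0.394  -0.295   0.2312] d_al [ 0.391  -0.2987  0.2316] F [ 0.1 -0.6  0.7] op 0.0
```

View pics/t4c.png

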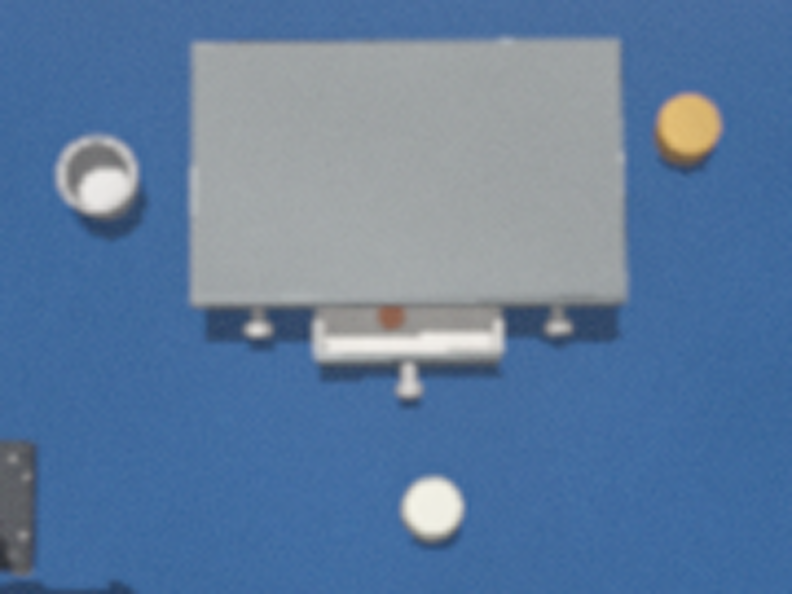

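The lid is flat at z≈0.074 everywhere. Both end knobs are home at crop (258,328) and (558,326). The wide drawer's knob at (408,388), the jar, the cup and the weight are all where they were. I'm handing in.

```bash
python3 -c "
from rig import *
print(hand_in())"
```

```text
the job is handed in; nothing more can be done
None
```

I pushed the left drawer home, then the right, and then pushed the lid down slowly from behind, using closed fingertips throughout. The job was handed in at about 14.6 s.

- **Drawers:** each end drawer stopped firmly, with the force rising from about 2 N to about 14 N. Both stops were within 2 mm of where I expected them.
- **Lid:** it followed the fingers all the way down and met its stop at 74.2 mm (74 mm expected). I then pressed it with about 20 N before retreating. Afterwards the depth image showed it flat at 73–77 mm all over.
- **Left alone:** in the last top picture the wide drawer, jar, cup and weight are unchanged from the first one. I did not compare the far bystanders (bowl, brick, hammer, tripod); the arm's path stayed well above them.
- **Slip on the way:** my first wrist turn went the wrong way, in free air, and I corrected it before touching anything. No check failed.

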